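Clear a broken bangle out of the display base's T-slot

ROBOT

A 6-joint arm with a two-finger parallel gripper is mounted at the origin on the work surface. World frame = base frame: x ahead of the robot, y to its left, z up, the work surface at z = 0. Lengths are in m, angles in degrees, forces in N, time in s.
With the tool pointing down it reaches from about 0.25 to 0.775 m from the base axis. Payload 4 kg.
Tool frame: the origin (TCP) lies on the centre line of the jaws, within the pads' length; the fingertips stand bot.finger_overhang ahead of it and the grasp point (between the pads) lies 3 mm ahead of it (bot.finger_overhang is the distance from the TCP to the fingertips, in m); y points along the fingers, z is the direction in which the jaws open and shut, and the axes are right-handed (so a half turn about y gives the same grasp; the last joint's range is limited). The gripper opens to 85 mm and grips with 20 to 120 N. Pads are 22 mm wide; open, the fingers measure 114 mm over their backs; the gripper's body (76 mm by 85 mm) begins 54 mm behind the grasp point. The pads swing forward as they close: fully open they stand 13 mm farther back than shut.
Start: joints at [58.436, 4.996, 78.535, -0, 96.463, -5.907], TCP at [0.238, 0.496, 0.253] pointing down, gripper open.
Joint ranges: [-177.83, 177.83], [-43.37, 116.18], [15.69, 146.23], [-61.86, 241.86], [9.47, 152.12], [-147.06, 147.06]. Speed limits (degrees/s): [159.86, 159.86, 180, 180, 180, 180].

INTERFACE

Orientations are given as a 3x3 rotation matrix whose columns are the frame's x, y, z axes.
In Python, from workcell import bot, eyes, close_job, finder gives the robot as it stands.
- The arm moves only by the tool drive_tool, never from a script. Its argument "targets" is text: rows parted by semicolons, each of 7 numbers parted by spaces: the shift along the tool's x, y, z in cm, then the turn, a rotation vector about the tool's x, y, z in rad, then the finger opening in cm, from 0 to 8.54. A call has exactly 8 rows; each row shifts and turns the commanded pose from where the row before left it, along the tool's axes as they then stand; what a row does not reach is not made up. A row lasts 1/8 s, in which the tool goes at most 62.5 mm and 10.7 degrees, less where a joint would pass 70% of its speed; a pose out of reach is approached as far as the arm can. A call with a gripper value outside its range is refused whole. The fingers move at their own pace and stop on an object; the grip force is fixed at half the most. Time passes only in rows, so rows that do not move let the fingers close, or fill a call up. It gives the time, the measured TCP pose, the force and the opening at its end, in the units of the state.
- bot.state(): the state, without advancing time (a new reading comes with each control period).
- eyes.read_camera(name): name is "scene" or "top" or "wrist"; returns a dict with "color" (384x512x3 uint8, blue, green, red), "fx", "fy", "cx", "cy" (pixels), "k1" (the pictures are not rectified: a ray, as slopes to the right and down, at radius r is drawn at 1 + k1 r^2 times it, then the intrinsics apply), "world_to_cam" (4x4, takes a point from world to camera coordinates). Camera axes: x right, y up, looking along -z (the intrinsics and any distortion apply to the point x, -y, -z); pixel columns grow to the right and rows downward; lengths in m; the calibration is good to about 2 mm. A picture is of the moment at which its call begins. There is no depth.
- close_job(): hands the job in, once; it reports no verdict.
Trained networks look in a picture, given as the dict that the camera call returned (one of the last four; its "shot" number tells which), for a name from the list of things; names that differ only in an ending like _2 or _b are one class to them, and where a whole thing is asked for, a point or a joint stands for the part that bears it (a point fixed in the world has none). Each returns a list of dicts, best first, with "p" (0 to 1); they miss things now and then, are a little off and sometimes report something else, mostly with a low value. They report only what shows in the picture. A call takes as long as a camera call. They do not tell look-alikes from the thing itself.
- finder.search_frame(picture, target): "location" ([x, y, z] in m, in the coordinates of the camera as it stood for that picture, good to about 4 mm: the middle of the surface that is visible of it).
- finder.cut_out(picture, target): "pixels" (384x512 bool, what is visible of it).
- finder.tip_of(picture, target): "location" ([x, y, z] in m, in the coordinates of the camera as it stood for that picture, good to about 4 mm: a listed point, or the origin of a listed thing).
The state is a dict: "time": time; "joint_positions": joint angles; "joint_velocities": joint speeds; "joint_efforts": joint torques, N m; "tcp_pos": TCP position; "tcp_rot": TCP orientation; "force": force on the tool from outside, world axes, zero at the start; "ft_torque": the same for the moment, N m; "finger_gap": opening from 0.0 (shut) to 1.0 (fully open).
Only numpy, scipy, OpenCV 4.12 (cv2) and the standard library are available. Lean on these libraries where they do the work, as an engineer would, in place of code of your own. Each camera call takes 0.05 s, during which the arm holds its last target.

TASK

Half of a broken brass bangle is lodged in one of the two T-slots of the display base on the bangle shop's counter. Take the scraper (the hand tool with the narrow foot), set it down into that slot between the broken piece and the slot's closed end, push the piece along and out of the open end so that it drops into the catch tray, then draw the scraper back and leave it standing upright by itself in that slot. Do not touch the broken piece with the gripper, and leave the steel slide foot in the other slot where it is.

Things in the scene. Friction and masses are not known exactly. Their poses are not given: they have to be found in the camera images.
- display_base: Fixed white block with aluminium top, 200 (x) x 128 (y) x 60 mm high; origin: centre of its underside, z up. Two T-slots along x at y = +30 and -30: floor z 40, channel 52 wide to z 54, above it lips (to z 60) leave a neck 32 wide, open on top. Closed at -x (inner face x -92), open at +x (x 100, roughly world -y), where a white tray joins: x 100 to 200, y +-64, floor z 4, walls to z 28.
- scraper: Scraper, standing left of the base: steel foot 40 (x) x 18 (y) x 30 mm high, upright light wood handle 36 x 20, z 30 to 95; grip it across y near z 75. Origin: centre of foot's underside, z up; front and back alike; 0.2 kg. Two similar tools have broad feet (50 or more) that fit no slot. Its x axis starts within 30 degrees of world y. In a slot it can overrun the open end above the tray.
- broken_bangle: Half of a small brass bangle, flat and loose on a slot floor (either slot, base x -10 to 40): half ring, outer radius 23, inner 17, 8 mm high, 30 g, too wide for the neck. Origin: circle centre, at the underside. Its round is on +x, facing the open end; its two ends (x 0, y +-20) face the closed end, so the scraper's foot goes in between them and bears when its centre is 6 mm behind this origin.
- slide_foot: Slide foot of a bangle post, loose in the other slot, where it belongs: steel T-piece, plate 40 (x) x 44 (y) x 10 mm in the channel, 14 mm stem, 22 mm head, 40 high in all. Origin: centre of its underside.
There are look-alikes about, which are no part of the job. There is more than one size of the scraper; the one meant has the size given above. Leave any blue or purple look-alike of the slide_foot alone.

How it is judged (in metres and radians):
On the way, in this order (a step that is already met when the one before it is completed fails the run):
1. the scraper's foot is down in the broken piece's slot, behind the piece (towards the closed end) (z of scraper in the frame of display_base between 0.03 and 0.05 m and angle between scraper's own z axis and vertical below 0.3 rad and z of broken_bangle in the frame of display_base above 0.034 m and x of broken_bangle in the frame of display_base below 0.11 m and ((y of scraper in the frame of display_base above 0.018 m and y of broken_bangle in the frame of display_base above 0.015 m) or (y of scraper in the frame of display_base below -0.018 m and y of broken_bangle in the frame of display_base below -0.015 m)) and x of scraper in the frame of broken_bangle below -0.003 m and x of scraper in the frame of display_base below 0.09 m), for 0.1 s.
2. the scraper, in the slot and close behind the broken piece, has moved it at least 20 mm along (z of scraper in the frame of display_base between 0.03 and 0.05 m and angle between scraper's own z axis and vertical below 0.3 rad and z of broken_bangle in the frame of display_base above 0.034 m and x of broken_bangle in the frame of display_base below 0.11 m and ((y of scraper in the frame of display_base above 0.018 m and y of broken_bangle in the frame of display_base above 0.015 m) or (y of scraper in the frame of display_base below -0.018 m and y of broken_bangle in the frame of display_base below -0.015 m)) and distance of broken_bangle from where it was at the start of the episode above 0.02 m and horizontal distance between scraper and broken_bangle below 0.04 m), for 0.05 s.
At the end, for the whole second after the job is handed in: The broken piece lies at rest inside the catch tray, below slot-floor level; the scraper stands released and at rest on the floor of the slot it cleared, within 17 degrees of upright, its centre between the slot ends; the slide foot is within 20 mm of its start (x of broken_bangle in the frame of display_base between 0.1 and 0.2 m and y of broken_bangle in the frame of display_base between -0.064 and 0.064 m and z of broken_bangle in the frame of display_base below 0.036 m and linear speed of each of broken_bangle, scraper below 0.03 m/s and z of scraper in the frame of display_base between 0.03 and 0.05 m and angle between scraper's own z axis and vertical below 0.3 rad and x of scraper in the frame of display_base between -0.092 and 0.1 m and ((y of scraper in the frame of display_base above 0.018 m and y of slide_foot in the frame of display_base below 0 m) or (y of scraper in the frame of display_base below -0.018 m and y of slide_foot in the frame of display_base above 0 m)) and distance of slide_foot from where it was at the start of the episode below 0.02 m); the robot touches nothing.
It fails at once if the gripper or arm touches the broken piece (contact force between any of the fingers, the arm and broken_bangle above 0.2 N).
It fails at once if the slide foot is moved more than 20 mm (distance of slide_foot from where it was at the start of the episode above 0.02 m).
It also fails if it takes over 40 s, if anything falls off the work surface, if the arm or the gripper's body presses on something with over 40 N, if the wrist force passes 120 N, or if a joint passes its speed limit or range.

## Working session

There is one attempt and no reset: what is moved stays moved. The work goes in short steps, Python scripts to look and compute and a tool call to move; the robot and the scene stay as the last step left them, time stands still between calls to the robot, and variables do not carry over. Pictures are saved under pics/ and viewed, and the job is handed in when it is done.

Besides the shell and the picture viewer there is one more tool, called after ">>>" by a JSON object that holds its "name" and its "arguments". drive_tool: Moves the arm, as the interface text tells. Its arguments: {"type":"object","properties":{"targets":{"type":"string"}},"required":["targets"]}

```bash
mkdir -p pics; ls
python3 - <<'E'
from workcell import bot, eyes, finder
import cv2, numpy as np
s=bot.state(); print(s['time'],s['tcp_pos'],s['tcp_rot'],s['finger_gap'],bot.finger_overhang)
for n in ['scene','top']:
    p=eyes.read_camera(n); cv2.imwrite(f'pics/{n}0.png',p['color']); 
    print(n,p['fx'],p['fy'],p['cx'],p['cy'],p['k1'],np.round(p['world_to_cam'],3).tolist())
    np.save(f'{n}0.npy',dict(p),allow_pickle=True)
    Ti=np.linalg.inv(p['world_to_cam'])
    for t in ['display_base','scraper','broken_bangle','slide_foot']:
        for f in ('tip_of','search_frame'):
            for d in getattr(finder,f)(p,t): print(n,t,f,round(d['p'],2),np.round((Ti@np.r_[d['location'],1])[:3],4))
print(bot.state()['time'])
E
```

```text
pics
0.0 [0.23790254 0.49538049 0.25210455] [[ 9.01398944e-01 -1.20381197e-03  4.32987869e-01]
 [-4.32989475e-01 -1.94545422e-03  9.01396877e-01]
 [-2.42754276e-04 -9.99997383e-01 -2.27486829e-03]] 1.002960064598717 0.022
scene 434.27593394145305 434.27593394145305 254.68917963883146 187.0503634401818 0.040206959920400596 [[0.794, 0.608, -0.007, -0.555], [-0.323, 0.431, 0.842, 0.041], [0.515, -0.666, 0.539, -0.998], [0.0, 0.0, 0.0, 1.0]]
scene display_base tip_of 0.8 [ 5.553e-01 -9.100e-03  2.000e-04]
scene display_base search_frame 0.78 [ 0.5674 -0.1034  0.0281]
scene display_base search_frame 0.32 [ 0.518  -0.0578  0.0456]
scene scraper tip_of 0.83 [ 5.404e-01  4.080e-01 -3.000e-04]
scene scraper tip_of 0.7 [6.338e-01 3.813e-01 6.000e-04]
scene scraper tip_of 0.68 [0.6275 0.4792 0.0041]
scene scraper search_frame 0.92 [0.6336 0.458  0.1044]
scene scraper search_frame 0.76 [0.6416 0.3682 0.0842]
scene scraper search_frame 0.55 [0.5459 0.395  0.057 ]
scene broken_bangle tip_of 0.51 [ 0.5261 -0.0422  0.0395]
scene broken_bangle tip_of 0.4 [ 0.5542 -0.0084 -0.0018]
scene broken_bangle 
[... 863 characters left out ...]
77 [6.325e-01 3.822e-01 2.000e-04]
top scraper tip_of 0.56 [ 5.414e-01  4.094e-01 -5.000e-04]
top scraper search_frame 0.97 [0.6282 0.3759 0.118 ]
top scraper search_frame 0.97 [0.6223 0.4678 0.1093]
top scraper search_frame 0.72 [0.5418 0.3998 0.0928]
top broken_bangle tip_of 0.46 [ 0.5524 -0.011  -0.0009]
top broken_bangle tip_of 0.38 [ 0.5271 -0.0448  0.0392]
top slide_foot tip_of 0.85 [ 5.828e-01  1.591e-01 -4.000e-04]
top slide_foot tip_of 0.8 [0.4015 0.0091 0.0024]
top slide_foot tip_of 0.59 [ 0.5851 -0.0017  0.0382]
top slide_foot search_frame 0.72 [0.5811 0.0043 0.0472]
top slide_foot search_frame 0.72 [0.5845 0.1613 0.0098]
top slide_foot search_frame 0.56 [0.4038 0.0124 0.0141]
0.9
```

View pics/scene0.png

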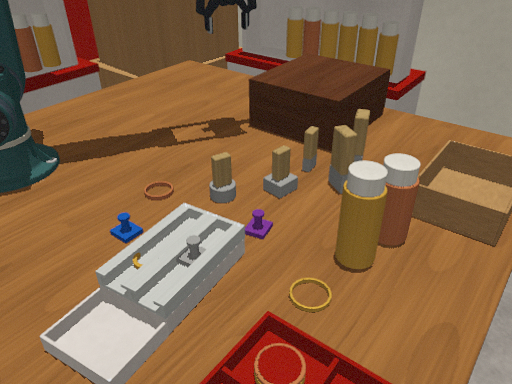

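View pics/top0.png

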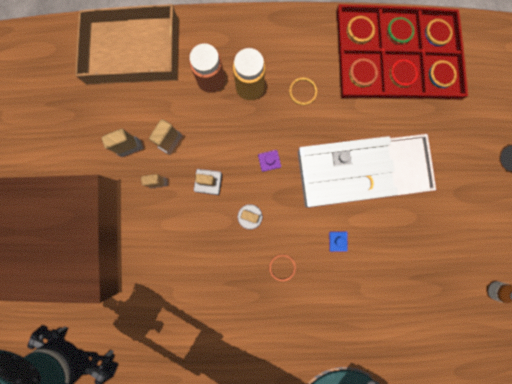

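The top view shows five wood-handled tools. The small narrow-foot one is at (152,180), two taller ones at (118,141) and (165,135), and the broad-foot ones at (207,181) and (250,216). The base is at (345,170), with the bangle in the lower slot at (371,183) and the grey slide foot in the upper slot at (343,157). I'll check sizes next.

```bash
cat > h.py <<'E'
import numpy as np, cv2
def proj(p,X):
    X=np.atleast_2d(X); T=p['world_to_cam']; c=X@T[:3,:3].T+T[:3,3]
    s=np.c_[c[:,0]/-c[:,2], -c[:,1]/-c[:,2]]; r2=(s**2).sum(1,keepdims=True); s=s*(1+p['k1']*r2)
    return np.c_[s[:,0]*p['fx']+p['cx'], s[:,1]*p['fy']+p['cy']]
def ray(p,uv,z):
    d=np.array([(uv[0]-p['cx'])/p['fx'],(uv[1]-p['cy'])/p['fy']]); s=d.copy()
    for _ in range(20): s=d/(1+p['k1']*(s@s))
    T=p['world_to_cam']; R=T[:3,:3]; o=-R.T@T[:3,3]; v=R.T@np.array([s[0],-s[1],-1]); return o+v*(z-o[2])/v[2]
def boxpts(c,yaw,x0,x1,y0,y1,z0,z1):
    P=np.array([[x,y,z] for x in (x0,x1) for y in (y0,y1) for z in (z0,z1)]); 
    R=np.array([[np.cos(yaw),-np.sin(yaw),0],[np.sin(yaw),np.cos(yaw),0],[0,0,1]]); return P@R.T+np.array(c)
E=[(0,1),(2,3),(4,5),(6,7),(0,2),(1,3),(4,6),(5,7),(0,4),(1,5),(2,6),(3,7)]
def drawbox(im,p,P,k,off,col):
    q=(proj(p,P)-off)*k+k/2
    for a,b in E: cv2.line(im,tuple(int(round(v)) for v in q[a]),tuple(int(round(v)) for v in q[b]),col,1)
def crop(p,u0,v0,u1,v1,k): return cv2.resize(p['color'][v0:v1,u0:u1],None,fx=k,fy=k,interpolation=cv2.INTER_CUBIC)
E
cat > v.py <<'E'
from h import *
import sys
yaw=np.deg2rad(float(sys.argv[3])); c=[float(sys.argv[1]),float(sys.argv[2]),0]
b=[float(sys.argv[4]),float(sys.argv[5]),0]; by=np.deg2rad(float(sys.argv[6]))
out=[]
for n,(w1,w2) in dict(top=((125,150,185,215),(290,125,440,215)),scene=((280,110,340,190),(45,195,255,370))).items():
    p=np.load(n+'0.npy',allow_pickle=True).item()
    im=crop(p,*w1,6); drawbox(im,p,boxpts(c,yaw,-.02,.02,-.009,.009,0,.03),6,w1[:2],(0,255,0)); drawbox(im,p,boxpts(c,yaw,-.018,.018,-.01,.01,.03,.095),6,w1[:2],(0,0,255))
    im2=crop(p,*w2,3)
    drawbox(im2,p,boxpts(b,by,-.1,.1,-.064,.064,0,.06),3,w2[:2],(0,255,0))
    for y in (-.03,.03): drawbox(im2,p,boxpts(b,by,-.092,.1,y-.016,y+.016,.06,.0601),3,w2[:2],(0,0,255))
    drawbox(im2,p,boxpts(b,by,.1,.2,-.064,.064,.004,.028),3,w2[:2],(255,0,0))
    cv2.imwrite(f'pics/{n}_{sys.argv[7]}a.png',im); cv2.imwrite(f'pics/{n}_{sys.argv[7]}b.png',im2)
    H=max(im.shape[0],im2.shape[0])
E
python3 v.py .541 .4085 -87 .5556 -.0103 -87 1
cat > comb.py <<'E'
import cv2,sys,numpy as np
ims=[cv2.imread(f) for f in sys.argv[2:]]
H=max(i.shape[0] for i in ims)
o=np.hstack([cv2.copyMakeBorder(i,0,H-i.shape[0],0,4,cv2.BORDER_CONSTANT) for i in ims]); print(o.shape); cv2.imwrite(sys.argv[1],o)
E
python3 comb.py pics/s1.png pics/top_1a.png pics/scene_1a.png
python3 - <<'E'
import cv2
for f in ('top','scene'): print(cv2.imread(f'pics/{f}_1b.png').shape)
E
```

```text
(480, 728, 3)
(270, 450, 3)
(525, 630, 3)
```

View pics/s1.png

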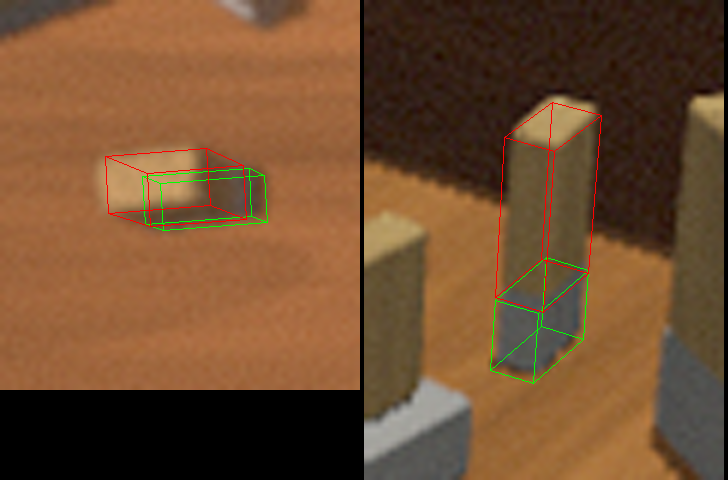

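View pics/top_1b.png

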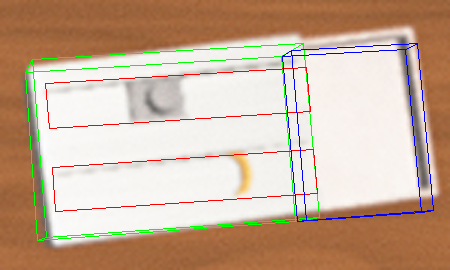

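View pics/scene_1b.png

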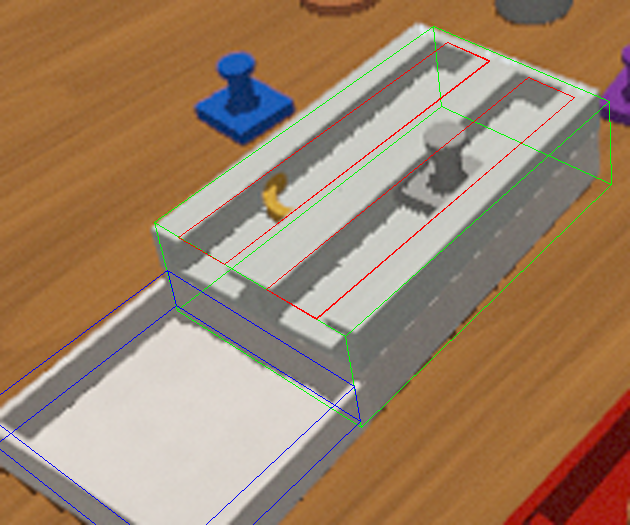

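```bash
cat > fit.py <<'E'
from h import *
from workcell import bot, eyes, finder
from scipy.optimize import minimize
ps={}
for n in ['scene','top']:
    p=eyes.read_camera(n); ps[n]=p
    Ti=np.linalg.inv(p['world_to_cam'])
    for t,ref in [('scraper',(.541,.4085)),('display_base',(.555,-.05))]:
        best=None
        for d in finder.cut_out(p,t):
            m=d['pixels']; q=proj(p,[[*ref,.05]])[0]; v,u=np.nonzero(m)
            e=np.hypot(u.mean()-q[0],v.mean()-q[1])
            print(n,t,round(d['p'],2),m.sum(),round(e,1))
            if best is None or e<best[0]: best=(e,m)
        np.save(f'm_{n}_{t}.npy',best[1])
    np.save(n+'1.npy',dict(p),allow_pickle=True)
S=4
def sil(p,boxes,w):
    im=np.zeros(((w[3]-w[1])*S,(w[2]-w[0])*S),np.uint8)
    for P in boxes:
        q=(proj(p,P)-np.array(w[:2])+.5)*S
        h=cv2.convexHull(q.astype(np.float32)); cv2.fillConvexPoly(im,np.round(h*16).astype(np.int32),1,shift=4)
    return im
def scr(x): return [boxpts([x[0],x[1],0],x[2],-.02,.02,-.009,.009,0,.03),boxpts([x[0],x[1],0],x[2],-.018,.018,-.01,.01,.03,.095)]
def base(x): return [boxpts([x[0],x[1],0],x[2],-.1,.1,-.064,.064,0,.06),boxpts([x[0],x[1],0],x[2],.1,.2,-.064,.064,0,.028)]
W={'scraper':dict(top=(125,150,185,215),scene=(280,110,340,190)),'display_base':dict(top=(290,120,445,220),scene=(40,190,260,384))}
def fit(t,model,x0,cams):
    M={}
    for n in cams:
        w=W[t][n]; m=np.load(f'm_{n}_{t}.npy')[w[1]:w[3],w[0]:w[2]].astype(np.uint8); M[n]=cv2.resize(m,None,fx=S,fy=S,interpolation=cv2.INTER_NEAREST)
    def cost(y):
        x=[y[0]/100,y[1]/100,y[2]/10]; c=0
        for n in cams:
            s=sil(ps[n],model(x),W[t][n]); c+=1-(s&M[n]).sum()/(s|M[n]).sum()
        return c
    bestr=None
    for dy in (-.25,-.12,0,.12,.25):
        y=np.array([x0[0]*100,x0[1]*100,(x0[2]+dy)*10]); 
        r=minimize(cost,y,method='Nelder-Mead',options=dict(initial_simplex=[y,y+[.4,0,0],y+[0,.4,0],y+[0,0,.8]],xatol=.003,fatol=1e-4))
        if bestr is None or r.fun<bestr.fun: bestr=r
    r=bestr; print(t,cams,r.x[0]/100,r.x[1]/100,np.rad2deg(r.x[2]/10),r.fun)
    return r
if __name__=='__main__':
  for cams in (['top'],['scene'],['top','scene']):
    fit('scraper',scr,[.541,.4085,-1.57],cams)
    fit('display_base',base,[.5556,-.0103,-1.52],cams)
E
python3 fit.py
```

```text
scene scraper 0.93 519 0.7
scene scraper 0.85 559 53.6
scene scraper 0.72 1287 32.1Traceback (most recent call last):
  File "fit.py", line 15, in <module>
    np.save(f'm_{n}_{t}.npy',best[1])
                             ~~~~^^^
TypeError: 'NoneType' object is not subscriptable
```

```bash
python3 - <<'E'
s=open('fit.py').read()
s=s.replace("        best=None\n        for d in","        best=None\n        L=finder.cut_out(p,t)\n        for d in").replace("in finder.cut_out(p,t):","in L:")
s=s.replace("        np.save(f'm_{n}_{t}","        if best is None or best[0]>25:\n            hsv=cv2.cvtColor(p['color'],cv2.COLOR_BGR2HSV); m=np.zeros(hsv.shape[:2],np.uint8); w=dict(top=(290,120,445,220),scene=(40,190,260,384))[n]; m[w[1]:w[3],w[0]:w[2]]=(hsv[w[1]:w[3],w[0]:w[2],1]<70); _,L,st,_=cv2.connectedComponentsWithStats(m); m=L==1+np.argmax(st[1:,4]); best=(0,m); print('colour',m.sum())\n        np.save(f'm_{n}_{t}")
open('fit.py','w').write(s)
E
python3 fit.py
```

```text
scene scraper 0.77 546 0.5
scene scraper 0.76 1252 32.1
scene scraper 0.18 17721 221.1
scene display_base 0.68 17349 32.7
colour 18227
top scraper 0.72 717 45.8
top scraper 0.68 720 51.6
top scraper 0.51 298 1.3
top display_base 0.66 7475 1.6
top display_base 0.25 55 12.4
scraper ['top'] 0.5409769602281796 0.4117382676642414 -86.71967118264642 0.07962345557952544
display_base ['top'] 0.555724595036432 -0.012333834314070185 -83.52444626584796 0.05573794061968318
scraper ['scene'] 0.5369643334475702 0.4158430786318028 -77.8306499238929 0.1067585918729761
display_base ['scene'] 0.5512794443254234 -0.010374721207753951 -83.54319711977482 0.015210493272020731
scraper ['top', 'scene'] 0.5403808758768333 0.4112946240503406 -81.2237463198369 0.23993991756909394
display_base ['top', 'scene'] 0.5546082151873507 -0.011611586466374058 -83.70546025295722 0.11051267860427638
```

```bash
python3 v.py .5405 .411 -84 .5545 -.0115 -83.6 2;  python3 comb.py pics/s2.png pics/top_2a.png pics/scene_2a.png
```

```text
(480, 728, 3)
```

View pics/s2.png

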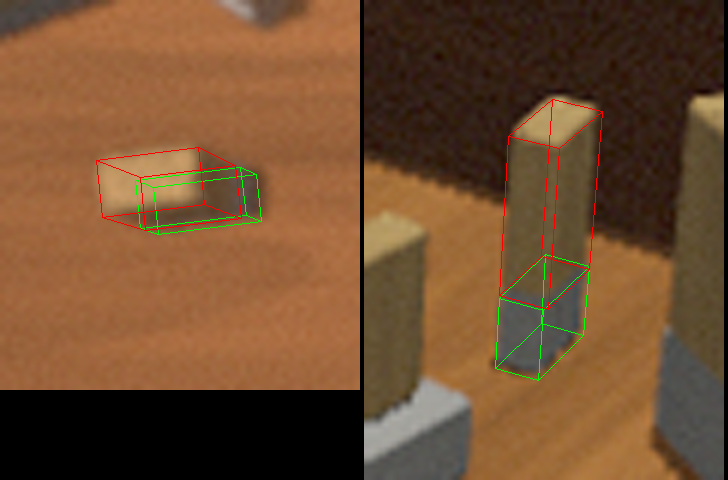

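View pics/top_2b.png

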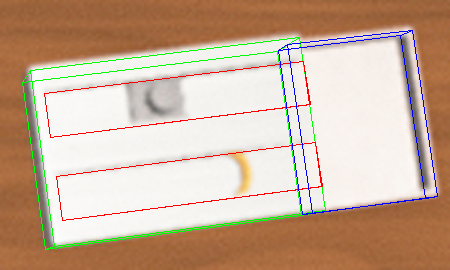

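View pics/scene_2b.png

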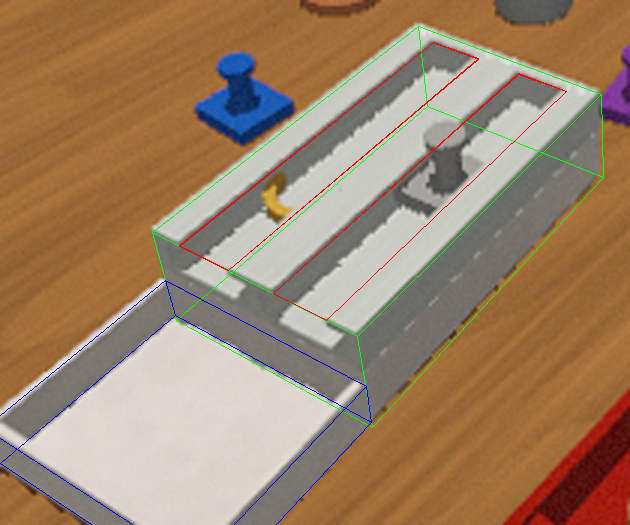

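Run:
```python
from h import *
t=np.load('top1.npy',allow_pickle=True).item(); s=np.load('scene1.npy',allow_pickle=True).item()
for z in (0,.08,.1,.12,.15,.18): print(z,ray(t,(103,177),z)[:2].round(3),ray(s,(324,83),z)[:2].round(3), ray(t,(103,300),z)[:2].round(3))
print('bottom corner', ray(s,(325,140),0)) # nearest lower corner?
for z in (.095,.11,.12,.13,.14): print(z,'tall',ray(t,(115,137),z)[:2].round(3),ray(s,(361,113),z)[:2].round(3),'tall2',ray(t,(162,132),z)[:2].round(3),ray(s,(345,130),z)[:2].round(3))
```

```text
0 [0.558 0.543] [0.281 0.932] [0.274 0.547]
0.08 [0.55  0.516] [0.391 0.727] [0.288 0.52 ]
0.1 [0.548 0.509] [0.419 0.676] [0.292 0.513]
0.12 [0.546 0.502] [0.446 0.625] [0.295 0.506]
0.15 [0.543 0.492] [0.488 0.548] [0.3   0.496]
0.18 [0.54  0.482] [0.529 0.472] [0.306 0.486]
bottom corner [0.49889667 0.55798495 0.        ]
0.095 tall [0.633 0.485] [0.585 0.559] tall2 [0.64  0.384] [0.599 0.454]
0.11 tall [0.63  0.481] [0.599 0.525] tall2 [0.637 0.381] [0.612 0.424]
0.12 tall [0.628 0.478] [0.609 0.503] tall2 [0.635 0.379] [0.621 0.405]
0.13 tall [0.626 0.475] [0.618 0.481] tall2 [0.633 0.377] [0.631 0.385]
0.14 tall [0.624 0.471] [0.628 0.458] tall2 [0.631 0.375] [0.64  0.365]
```

>>> {"name": "drive_tool", "arguments": {"targets": "0 0 0 0 0.1265 0 8.5; 0 0 0 0 0.1265 0 8.5; 0 0 0 0 0.1265 0 8.5; 0 0 0 0 0.1265 0 8.5; 0 0 0 0 0.1265 0 8.5; 0 0 0 0 0.1265 0 8.5; 0 0 0 0 0.1265 0 8.5; 0 0 0 0 0.1265 0 8.5"}}

```text
time: 2.35
tcp_pos: [0.2381, 0.4958, 0.2533]
tcp_rot: [[0.107, 0.0, 0.994], [-0.994, 0.0, 0.107], [-0.0, -1.0, 0.0]]
force: [1.0, -0.3, -1.1]
finger_gap: 0.995
```

```bash
cat > rel.py <<'E'
from h import *
from workcell import bot
import sys
s=bot.state(); R=np.array(s['tcp_rot']); p=np.array(s['tcp_pos'])
print('t',s['time'],'pos',p.round(4),'jaw ang',np.rad2deg(np.arctan2(R[1,2],R[0,2])).round(2),'tilt',R[2].round(3),'gap',round(s['finger_gap'],3),'F',np.round(s['force'],1),'q',np.round(s['joint_positions'],0))
if len(sys.argv)>3:
    g=np.array([float(v) for v in sys.argv[1:4]]); print('shift cm (tool)',(R.T@(g-p)*100).round(2))
b=np.array([.5535,-.0113]); yw=np.deg2rad(-83.6); ex=np.array([np.cos(yw),np.sin(yw)]); ey=np.array([-ex[1],ex[0]])
d=p[:2]-b; print('TCP in base',(d@ex).round(4),(d@ey).round(4))
E
python3 rel.py .540 .411 .25
```

```text
t 2.35 pos [0.2381 0.4958 0.2533] jaw ang 6.12 tilt [-0. -1.  0.] gap 0.995 F [ 1.  -0.3 -1.1] q [58.  5. 79.  0. 96. 52.]
shift cm (tool) [11.65  0.33 29.11]
TCP in base -0.5391 -0.2569
```

>>> {"name": "drive_tool", "arguments": {"targets": "1.456 0 3.64 0 0 0 8.5; 1.456 0 3.64 0 0 0 8.5; 1.456 0 3.64 0 0 0 8.5; 1.456 0 3.64 0 0 0 8.5; 1.456 0 3.64 0 0 0 8.5; 1.456 0 3.64 0 0 0 8.5; 1.456 0 3.64 0 0 0 8.5; 1.456 0 3.64 0 0 0 8.5"}}

```text
time: 3.35
tcp_pos: [0.5417, 0.4119, 0.2532]
tcp_rot: [[0.111, -0.0, 0.994], [-0.994, 0.0, 0.111], [-0.0, -1.0, -0.0]]
force: [0.4, -0.5, 1.1]
finger_gap: 0.996
```

```bash
python3 - <<'E'
from h import *
from workcell import eyes,finder
p=eyes.read_camera('wrist'); np.save('wrist1.npy',dict(p),allow_pickle=True)
im=p['color'].copy()
c=[.5405,.411,0]
for a,cc in ((-84,(0,0,255)),):
    yaw=np.deg2rad(a); drawbox(im,p,boxpts(c,yaw,-.02,.02,-.009,.009,0,.03),1,(0,0),(0,255,0)); drawbox(im,p,boxpts(c,yaw,-.018,.018,-.01,.01,.03,.095),1,(0,0),cc)
cv2.imwrite('pics/w1.png',im)
Ti=np.linalg.inv(p['world_to_cam']); print(Ti.round(3))
for d in finder.tip_of(p,'scraper'): print(round(d['p'],2),(Ti@np.r_[d['location'],1])[:3].round(4))
E
python3 rel.py .540 .411 .072
```

```text
[[ 0.994 -0.104 -0.032  0.533]
 [ 0.109  0.951  0.288  0.485]
 [ 0.001 -0.29   0.957  0.373]
 [ 0.     0.     0.     1.   ]]
0.81 [ 0.5389  0.4145 -0.0015]
0.81 [ 0.6336  0.385  -0.0029]
0.64 [ 0.6221  0.4779 -0.0014]
t 3.45 pos [0.5439 0.4101 0.2518] jaw ang 6.09 tilt [ 0.002 -1.     0.   ] gap 0.997 F [-0.8 -1.3 -0.9] q [ 32.  22.  58.  -0. 100.  26.]
shift cm (tool) [-0.16 17.98 -0.38]
TCP in base -0.4199 0.0375
```

View pics/w1.png

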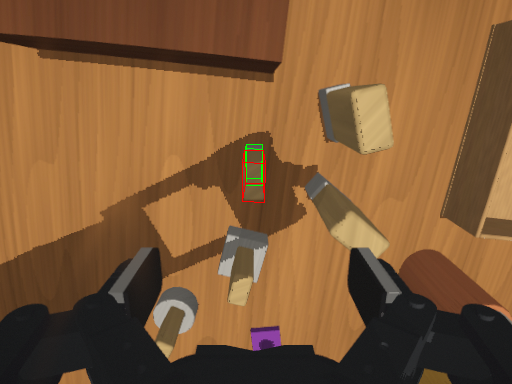

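Run:
```python
from h import *
p=np.load('wrist1.npy',allow_pickle=True).item()
w=(200,110,310,230)
a=cv2.convertScaleAbs(crop(p,*w,3),alpha=1.8); b=a.copy()
for ang,cc in ((-84,(0,0,255)),):
    yaw=np.deg2rad(ang);c=[.5405,.411,0]
    drawbox(b,p,boxpts(c,yaw,-.02,.02,-.009,.009,0,.03),3,w[:2],(0,255,0)); drawbox(b,p,boxpts(c,yaw,-.018,.018,-.01,.01,.03,.095),3,w[:2],cc)
cv2.imwrite('pics/w1z.png',np.hstack([a,b]))
print(proj(p,[[.5417,.4119,.095],[.5417,.4119,.075]]))
```

```text
[[254.42942653 181.03459324]
 [254.41535992 175.63695601]]
```

View pics/w1z.png

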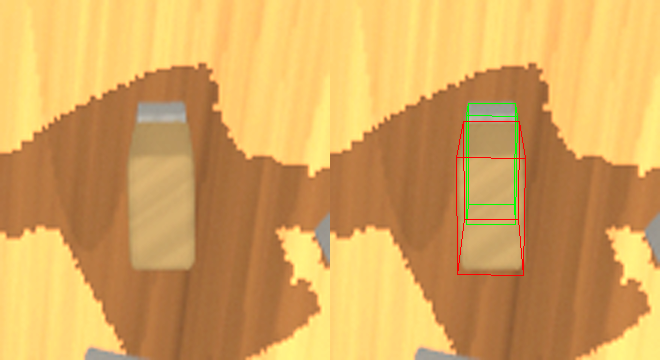

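>>> {"name": "drive_tool", "arguments": {"targets": "0 2.2 -0.15 0 0 0 8.5; 0 2.2 0 0 0 0 8.5; 0 2.2 0 0 0 0 8.5; 0 2.2 0 0 0 0 8.5; 0 2.2 0 0 0 0 8.5; 0 2.2 0 0 0 0 8.5; 0 2.2 0 0 0 0 8.5; 0 2.1 0 0 0 0 8.5"}}

```text
time: 4.45
tcp_pos: [0.5382, 0.4126, 0.0776]
tcp_rot: [[0.111, -0.0, 0.994], [-0.994, 0.0, 0.111], [-0.0, -1.0, -0.0]]
force: [0.5, 0.4, -0.3]
finger_gap: 0.997
```

```bash
python3 rel.py .540 .411 .078
```

```text
t 4.45 pos [0.5382 0.4126 0.0776] jaw ang 6.4 tilt [-0. -1. -0.] gap 0.997 F [ 0.5  0.4 -0.3] q [33. 26. 73.  0. 81. 26.]
shift cm (tool) [ 0.18 -0.04  0.16]
TCP in base -0.4229 0.0321
```

>>> {"name": "drive_tool", "arguments": {"targets": "0 0 0.1 0 0 0 5; 0 0 0 0 0 0 3; 0 0 0 0 0 0 1; 0 0 0 0 0 0 0; 0 0 0 0 0 0 0; 0 0 0 0 0 0 0; 0 0 0 0 0 0 0; 0 0 0 0 0 0 0"}}

```text
time: 5.45
tcp_pos: [0.5407, 0.4127, 0.0799]
tcp_rot: [[0.111, 0.002, 0.994], [-0.994, 0.002, 0.111], [-0.001, -1.0, 0.003]]
force: [0.7, 0.7, 5.7]
finger_gap: 0.23
```

```bash
python3 rel.py
```

```text
t 5.45 pos [0.5407 0.4127 0.0799] jaw ang 6.36 tilt [-0.001 -1.     0.003] gap 0.23 F [0.7 0.7 5.7] q [33. 26. 72.  0. 81. 26.]
TCP in base -0.4228 0.0345
```

>>> {"name": "drive_tool", "arguments": {"targets": "0 -2 0 0 0 0 0; 0 -4 0 0 0 0 0; 0 -4 0 0 0 0 0; 2 -2 -0.4 0 0 0 0; 4.5 0 -0.7 0 0 0 0; 4.5 0 -0.7 0 0 0 0; 4.5 0 -0.7 0 0 0 0; 4.5 0 -0.7 0 0 0 0"}}

```text
time: 6.45
tcp_pos: [0.5295, 0.2083, 0.1981]
tcp_rot: [[0.111, -0.001, 0.994], [-0.994, -0.001, 0.111], [0.0, -1.0, -0.001]]
force: [0.5, -0.7, -2.7]
finger_gap: 0.227
```

>>> {"name": "drive_tool", "arguments": {"targets": "4.5 0 -0.7 0 0 0 0; 4.5 0 -0.7 0 0 0 0; 4.5 0 -0.7 0 0 0 0; 4 0 -0.7 0 0 0 0; 3 0 -0.4 0 0 0 0; 0 0 0 0 0 0 0; 0 0 0 0 0 0 0; 0 0 0 0 0 0 0"}}

```text
time: 7.45
tcp_pos: [0.5211, 0.0036, 0.1982]
tcp_rot: [[0.112, -0.0, 0.994], [-0.994, 0.0, 0.112], [-0.0, -1.0, -0.0]]
force: [-0.2, -0.3, -2.2]
finger_gap: 0.225
```

```bash
python3 rel.py
cat > look.py <<'E'
from h import *
from workcell import eyes,finder
import sys
tag=sys.argv[1]
b=[.5535,-.0113,0]; by=np.deg2rad(-83.6)
for n in ('wrist','top','scene'):
    p=eyes.read_camera(n); np.save(f'{n}_{tag}.npy',dict(p),allow_pickle=True); cv2.imwrite(f'pics/{n}_{tag}.png',p['color'])
    Ti=np.linalg.inv(p['world_to_cam'])
    for t in ('display_base','broken_bangle','slide_foot','scraper'):
        for d in finder.tip_of(p,t):
            q=(Ti@np.r_[d['location'],1])[:3]
            if d['p']>.3: 
                e=q-b; c,s=np.cos(by),np.sin(by); print(n,t,round(d['p'],2),q.round(4),'base',[round(e[0]*c+e[1]*s,4),round(-e[0]*s+e[1]*c,4)])
E
python3 look.py a
```

```text
t 7.45 pos [0.5211 0.0036 0.1982] jaw ang 6.44 tilt [-0. -1. -0.] gap 0.225 F [-0.2 -0.3 -2.2] q [ -6.   2.  88.   0.  90. -12.]
TCP in base -0.0184 -0.0306
wrist display_base 0.65 [ 0.5564 -0.0135  0.0009] base [np.float64(0.0025), np.float64(0.0026)]
wrist slide_foot 0.98 [ 0.4017  0.0078 -0.    ] base [np.float64(-0.0359), np.float64(-0.1487)]
wrist slide_foot 0.95 [ 0.587   0.157  -0.0044] base [np.float64(-0.1635), np.float64(0.0521)]
wrist slide_foot 0.6 [0.5172 0.0078 0.1171] base [np.float64(-0.023), np.float64(-0.034)]
wrist slide_foot 0.55 [0.5845 0.0009 0.0373] base [np.float64(-0.0087), np.float64(0.0321)]
wrist scraper 0.9 [0.5198 0.0061 0.1184] base [np.float64(-0.021), np.float64(-0.0316)]
wrist scraper 0.55 [ 0.5536 -0.0146  0.0012] base [np.float64(0.0032), np.float64(-0.0003)]
top display_base 0.77 [ 0.5563 -0.013  -0.0023] base [np.float64(0.002), np.float64(0.0026)]
top slide_foot 0.68 [ 0.5825  0.16   -0.0021] base [np.float64(-0.167), np.float64(0.0479)]
top scraper 0.88 [ 0.6321  0.3807 -0.0013] base [np.float64(-0.3808), np.float64(0.1218)]
top scraper 0.68 [ 
[... 207 characters left out ...]
3 -3.000e-04] base [np.float64(-0.0022), np.float64(0.0014)]
scene broken_bangle 0.39 [ 0.5253 -0.0401  0.0391] base [np.float64(0.0255), np.float64(-0.0312)]
scene slide_foot 0.92 [0.5836 0.003  0.0389] base [np.float64(-0.0108), np.float64(0.0315)]
scene slide_foot 0.74 [0.3972 0.0085 0.0015] base [np.float64(-0.0371), np.float64(-0.1531)]
scene slide_foot 0.67 [0.5835 0.153  0.0023] base [np.float64(-0.16), np.float64(0.0481)]
scene scraper 0.97 [0.6351 0.3829 0.0012] base [np.float64(-0.3826), np.float64(0.125)]
scene scraper 0.83 [0.6245 0.4795 0.0021] base [np.float64(-0.4798), np.float64(0.1252)]
scene scraper 0.68 [0.5194 0.0007 0.1196] base [np.float64(-0.0158), np.float64(-0.0326)]
```

View pics/wrist_a.png

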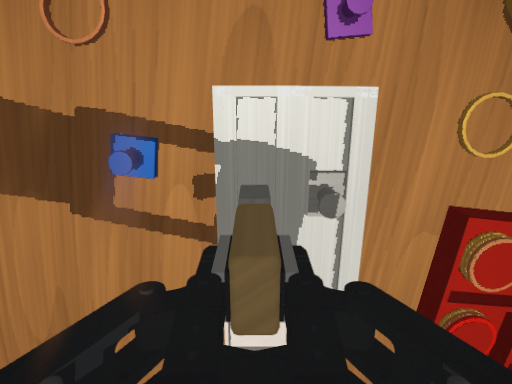

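View pics/scene_a.png

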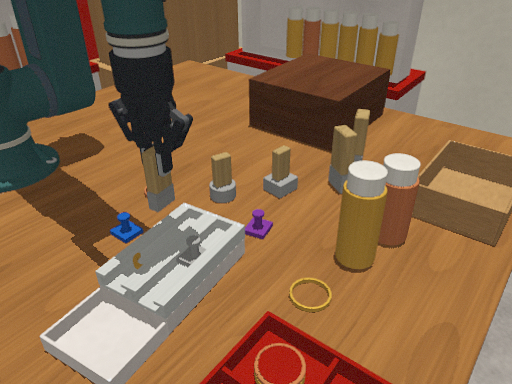

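Run:
```python
from h import *
p=np.load('wrist_a.npy',allow_pickle=True).item()
w=(190,70,400,300);k=2.6
im=cv2.convertScaleAbs(crop(p,*w,k),alpha=1.2)
b=[.5545,-.0123,0]; by=np.deg2rad(-83.6)
drawbox(im,p,boxpts(b,by,-.1,.1,-.064,.064,0,.06),k,w[:2],(0,255,0))
for y in (-.03,.03): drawbox(im,p,boxpts(b,by,-.092,.1,y-.016,y+.016,.04,.06),k,w[:2],(0,0,255))
c=[.5214,.0036,.1985-.0785]
drawbox(im,p,boxpts(c,by,-.02,.02,-.009,.009,0,.03),k,w[:2],(255,0,0)); drawbox(im,p,boxpts(c,by,-.018,.018,-.01,.01,.03,.095),k,w[:2],(255,0,0))
cv2.imwrite('pics/wa.png',im); print(im.shape)
```

```text
(598, 546, 3)
```

View pics/wa.png

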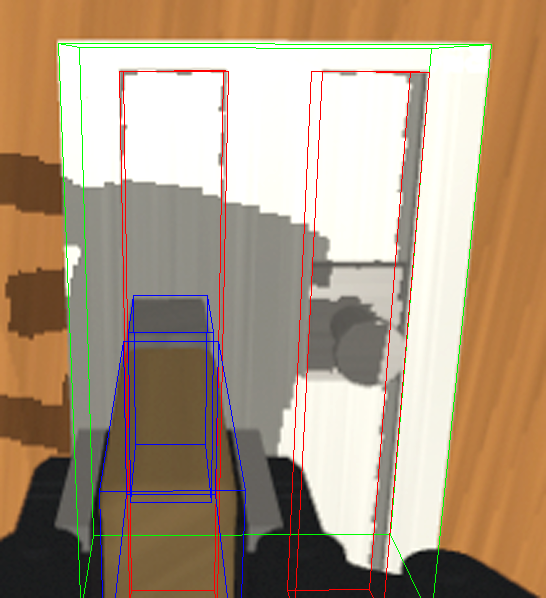

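>>> {"name": "drive_tool", "arguments": {"targets": "0 1.5 0.1 0 0 0 0; 0 1.5 0 0 0 0 0; 0 1.5 0 0 0 0 0; 0 1.1 0 0 0 0 0; 0 0.8 0 0 0 0 0; 0 0.7 0 0 0 0 0; 0 0.6 0 0 0 0 0; 0 0 0 0 0 0 0"}}

```text
time: 9.2
tcp_pos: [0.522, 0.0028, 0.1209]
tcp_rot: [[0.111, -0.001, 0.994], [-0.994, 0.0, 0.111], [-0.0, -1.0, -0.001]]
force: [1.1, -0.3, -1.8]
finger_gap: 0.228
```

```bash
sed -i 's/.5535,-.0113/.5545,-.0123/' rel.py look.py; python3 rel.py; python3 look.py b | grep -v 'base \[.*-0.[1-9]'
```

```text
t 9.2 pos [0.522  0.0028 0.1209] jaw ang 6.36 tilt [-0.    -1.    -0.001] gap 0.228 F [ 1.1 -0.3 -1.8] q [ -6.   5.  94.   0.  81. -12.]
TCP in base -0.0186 -0.0306
wrist display_base 0.56 [ 0.552  -0.0124 -0.001 ] base [np.float64(-0.0002), np.float64(-0.0025)]
wrist slide_foot 0.78 [0.5843 0.0008 0.0388] base [np.float64(-0.0097), np.float64(0.0311)]
wrist scraper 0.81 [0.519  0.0081 0.0405] base [np.float64(-0.0242), np.float64(-0.033)]
top display_base 0.95 [ 0.5529 -0.0106  0.0022] base [np.float64(-0.0019), np.float64(-0.0014)]
top slide_foot 0.7 [ 0.5844 -0.0011  0.0398] base [np.float64(-0.0078), np.float64(0.0309)]
top scraper 0.52 [ 5.876e-01 -2.000e-04  3.690e-02] base [np.float64(-0.0084), np.float64(0.0343)]
top scraper 0.39 [ 0.5239 -0.0047  0.0434] base [np.float64(-0.011), np.float64(-0.0296)]
scene display_base 0.98 [ 0.5533 -0.0104  0.0033] base [np.float64(-0.002), np.float64(-0.001)]
scene display_base 0.71 [ 0.5268 -0.0419  0.0412] base [np.float64(0.0263), np.float64(-0.0308)]
scene broken_bangle 0.6 [ 0.5236 -0.0423  0.044 ] base [np.float64(0.0263), np.float64(-0.0341)]
scene slide_foot 0.67 [0.5839 0.0023 0.0393] base [np.float64(-0.0112), np.float64(0.0308)]
scene scraper 0.68 [0.5208 0.0009 0.0405] base [np.float64(-0.0169), np.float64(-0.032)]
```

View pics/scene_b.png

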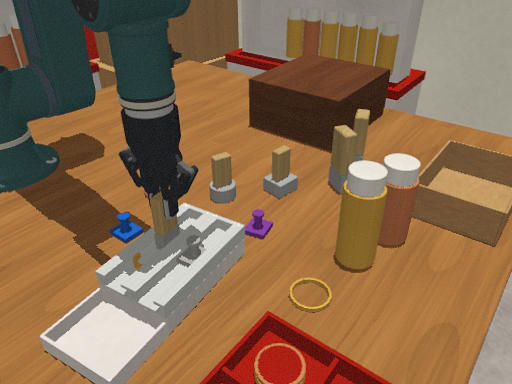

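View pics/wrist_b.png

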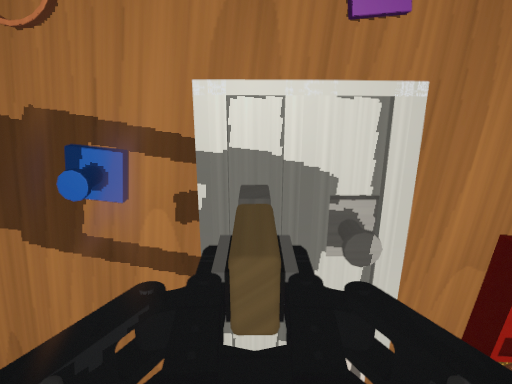

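>>> {"name": "drive_tool", "arguments": {"targets": "1.5 0.1 0 0 0 0 0; 1.5 0 0 0 0 0 0; 1.2 0 0 0 0 0 0; 1.1 0 0 0 0 0 0; 1.1 0 0 0 0 0 0; 1.1 0 0 0 0 0 0; 1 0 0 0 0 0 0; 1 0 0 0 0 0 0"}}

```text
time: 10.95
tcp_pos: [0.5328, -0.0923, 0.1203]
tcp_rot: [[0.111, -0.0, 0.994], [-0.994, 0.0, 0.111], [-0.0, -1.0, -0.0]]
force: [0.6, 1.3, -2.1]
finger_gap: 0.223
```

```bash
python3 rel.py; python3 look.py c | grep -v 'base \[.*-0.[1-9]'
python3 - <<'E'
from h import *
p=np.load('scene_c.npy',allow_pickle=True).item(); cv2.imwrite('pics/sc.png',crop(p,40,180,260,384,2.9))
E
```

```text
t 10.95 pos [ 0.5328 -0.0923  0.1203] jaw ang 6.36 tilt [-0. -1. -0.] gap 0.223 F [ 0.6  1.3 -2.1] q [-16.   8.  91.   0.  81. -22.]
TCP in base 0.077 -0.0305
wrist display_base 0.96 [ 5.531e-01 -1.250e-02  4.000e-04] base [np.float64(0.0), np.float64(-0.0014)]
wrist slide_foot 0.7 [0.5863 0.003  0.0366] base [np.float64(-0.0117), np.float64(0.0333)]
wrist scraper 0.61 [ 0.5277 -0.0898  0.0392] base [np.float64(0.0741), np.float64(-0.0353)]
top display_base 0.64 [ 0.5532 -0.0102 -0.0014] base [np.float64(-0.0022), np.float64(-0.0011)]
top slide_foot 0.73 [ 0.5824 -0.0027  0.0385] base [np.float64(-0.0064), np.float64(0.0288)]
top scraper 0.55 [ 0.5342 -0.099   0.0376] base [np.float64(0.0839), np.float64(-0.0298)]
scene display_base 0.81 [ 0.5535 -0.01    0.003 ] base [np.float64(-0.0024), np.float64(-0.0008)]
scene broken_bangle 0.76 [ 0.5355 -0.0938  0.0396] base [np.float64(0.0788), np.float64(-0.0279)]
scene slide_foot 0.89 [ 0.5836 -0.0014  0.0382] base [np.float64(-0.0076), np.float64(0.0301)]
scene scraper 0.75 [ 0.5337 -0.0927  0.0417] base [np.float64(0.0776), np.float64(-0.0296)]
```

View pics/sc.png

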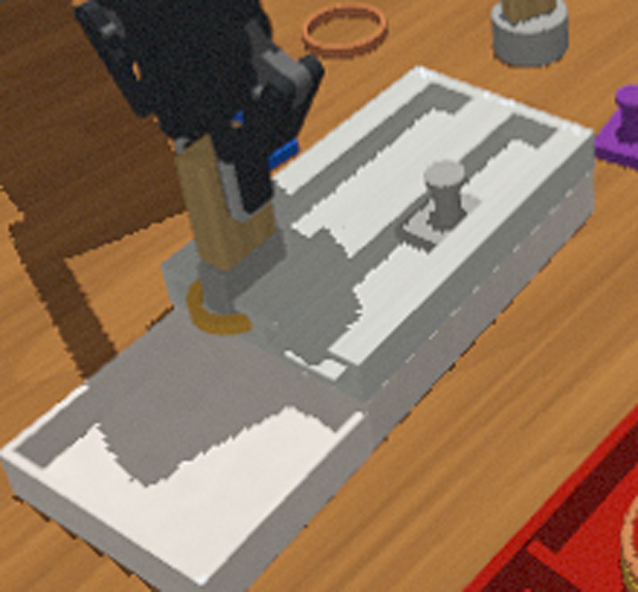

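The zoomed scene view shows the half ring wrapped round the foot at the slot mouth (220,310), and the slide foot hasn't moved. I'll push on past the end.

>>> {"name": "drive_tool", "arguments": {"targets": "0.8 0 0 0 0 0 0; 0.8 0 0 0 0 0 0; 0.8 0 0 0 0 0 0; 0.8 0 0 0 0 0 0; 0.6 0 0 0 0 0 0; 0 0 0 0 0 0 0; 0 0 0 0 0 0 0; 0 0 0 0 0 0 0"}}

```text
time: 12.7
tcp_pos: [0.5369, -0.1292, 0.1203]
tcp_rot: [[0.111, 0.0, 0.994], [-0.994, 0.0, 0.111], [-0.0, -1.0, 0.0]]
force: [-0.2, -0.7, -2.8]
finger_gap: 0.226
```

```bash
python3 rel.py; python3 look.py d | grep -v 'base \[.*-0.[1-9]'
python3 - <<'E'
from h import *
p=np.load('scene_d.npy',allow_pickle=True).item(); cv2.imwrite('pics/sd.png',crop(p,40,180,260,384,2.9))
E
```

```text
t 12.7 pos [ 0.5369 -0.1292  0.1203] jaw ang 6.38 tilt [-0. -1.  0.] gap 0.226 F [-0.2 -0.7 -2.8] q [-19.   9.  90.   0.  82. -26.]
TCP in base 0.1142 -0.0305
wrist display_base 0.82 [ 0.556  -0.0133  0.0016] base [np.float64(0.0011), np.float64(0.0013)]
wrist slide_foot 0.87 [0.5869 0.0018 0.0402] base [np.float64(-0.0105), np.float64(0.0337)]
wrist scraper 0.75 [ 0.5336 -0.1265  0.0395] base [np.float64(0.1112), np.float64(-0.0335)]
top display_base 0.86 [ 5.532e-01 -1.040e-02 -5.000e-04] base [np.float64(-0.002), np.float64(-0.0011)]
top broken_bangle 0.41 [ 0.5377 -0.1485  0.0146] base [np.float64(0.1335), np.float64(-0.0318)]
top slide_foot 0.6 [ 5.846e-01 -4.000e-04  4.000e-02] base [np.float64(-0.0085), np.float64(0.0312)]
top scraper 0.74 [ 0.541  -0.1334  0.0422] base [np.float64(0.1188), np.float64(-0.027)]
scene broken_bangle 0.83 [ 0.5378 -0.145   0.0118] base [np.float64(0.13), np.float64(-0.0313)]
scene slide_foot 0.75 [0.5827 0.0012 0.0401] base [np.float64(-0.0102), np.float64(0.0296)]
scene scraper 0.79 [ 0.5324 -0.1331  0.0408] base [np.float64(0.1176), np.float64(-0.0354)]
```

View pics/sd.png

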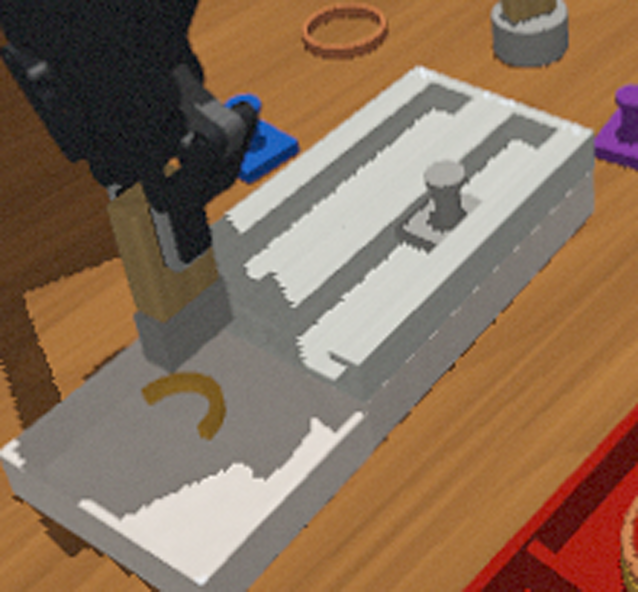

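The half ring now lies in the tray at about (195,400), clear of the foot, so I'm drawing the scraper back.

>>> {"name": "drive_tool", "arguments": {"targets": "-1 0 0 0 0 0 0; -1.6 0 0 0 0 0 0; -1.8 0 0 0 0 0 0; -1.8 0 0 0 0 0 0; -1.8 0 0 0 0 0 0; -1.6 0 0 0 0 0 0; -1.4 0 0 0 0 0 0; 0 0 0 0 0 0 0"}}

```text
time: 14.45
tcp_pos: [0.5246, -0.0191, 0.1203]
tcp_rot: [[0.112, -0.0, 0.994], [-0.994, 0.0, 0.112], [-0.0, -1.0, -0.0]]
force: [0.6, 0.1, -2.2]
finger_gap: 0.226
```

```bash
python3 rel.py
```

```text
t 14.45 pos [ 0.5246 -0.0191  0.1203] jaw ang 6.45 tilt [-0. -1. -0.] gap 0.226 F [ 0.6  0.1 -2.2] q [ -8.   6.  93.  -0.  81. -15.]
TCP in base 0.0034 -0.0304
```

>>> {"name": "drive_tool", "arguments": {"targets": "0 0.05 0 0 0 0 0; 0 0.05 0 0 0 0 0; 0 0.03 0 0 0 0 0; 0 0 0 0 0 0 0; 0 0 0 0 0 0 0; 0 0 0 0 0 0 0; 0 0 0 0 0 0 0; 0 0 0 0 0 0 0"}}

```text
time: 15.45
tcp_pos: [0.525, -0.0204, 0.1199]
tcp_rot: [[0.111, 0.001, 0.994], [-0.994, -0.0, 0.111], [0.001, -1.0, 0.001]]
force: [-1.9, 0.4, 5.4]
finger_gap: 0.227
```

```bash
python3 rel.py
```

```text
t 15.45 pos [ 0.525  -0.0204  0.1199] jaw ang 6.35 tilt [ 0.001 -1.     0.001] gap 0.227 F [-1.9  0.4  5.4] q [ -8.   6.  93.  -0.  81. -15.]
TCP in base 0.0048 -0.0302
```

>>> {"name": "drive_tool", "arguments": {"targets": "0 0 0 0 0 0 2.3; 0 0 0 0 0 0 2.8; 0 0 0 0 0 0 3.5; 0 0 0 0 0 0 4.5; 0 0 0 0 0 0 5.5; 0 0 0 0 0 0 5.5; 0 0 0 0 0 0 5.5; 0 0 0 0 0 0 5.5"}}

```text
time: 16.45
tcp_pos: [0.5248, -0.0201, 0.119]
tcp_rot: [[0.111, 0.0, 0.994], [-0.994, 0.0, 0.111], [-0.0, -1.0, 0.0]]
force: [-0.2, -0.4, -0.3]
finger_gap: 0.646
```

```bash
python3 rel.py; python3 look.py e | grep -v 'base \[.*-0.[1-9]'
```

```text
t 16.45 pos [ 0.5248 -0.0201  0.119 ] jaw ang 6.36 tilt [-0. -1.  0.] gap 0.646 F [-0.2 -0.4 -0.3] q [ -8.   6.  93.   0.  81. -15.]
TCP in base 0.0045 -0.0304
wrist display_base 0.87 [ 0.552  -0.0129  0.0034] base [np.float64(0.0003), np.float64(-0.0026)]
wrist slide_foot 0.69 [0.5867 0.0034 0.038 ] base [np.float64(-0.012), np.float64(0.0337)]
wrist scraper 0.72 [ 0.525  -0.0157  0.0396] base [np.float64(0.0001), np.float64(-0.0297)]
top display_base 0.57 [ 5.528e-01 -8.400e-03 -2.000e-04] base [np.float64(-0.0041), np.float64(-0.0012)]
top slide_foot 0.77 [0.5829 0.0021 0.0378] base [np.float64(-0.0112), np.float64(0.0299)]
top scraper 0.65 [ 0.5273 -0.0271  0.0411] base [np.float64(0.0117), np.float64(-0.0287)]
scene display_base 0.9 [ 0.553  -0.0076  0.0027] base [np.float64(-0.0048), np.float64(-0.001)]
scene broken_bangle 0.51 [ 0.5382 -0.1481  0.0103] base [np.float64(0.1331), np.float64(-0.0313)]
scene slide_foot 0.69 [0.5845 0.002  0.0402] base [np.float64(-0.0108), np.float64(0.0314)]
scene scraper 0.57 [ 0.5249 -0.0226  0.0407] base [np.float64(0.007), np.float64(-0.0306)]
```

View pics/wrist_e.png

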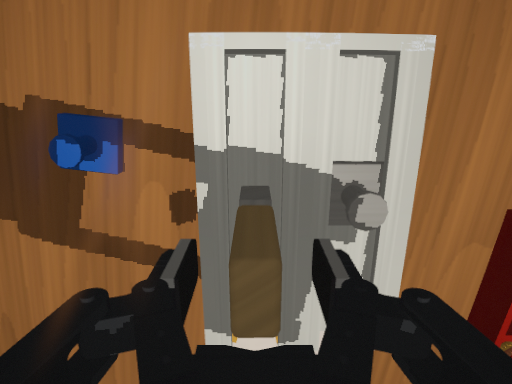

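The fingers are open at (180,270) and (330,270), clear of both sides of the handle. The scraper stands upright in the slot, so I'll raise straight up.

>>> {"name": "drive_tool", "arguments": {"targets": "0 -1 0 0 0 0 5.5; 0 -1.5 0 0 0 0 5.5; 0 -2 0 0 0 0 5.5; 0 -3 0 0 0 0 5.5; 0 -3 0 0 0 0 5.5; 0 -3 0 0 0 0 5.5; 0 0 0 0 0 0 5.5; 0 0 0 0 0 0 5.5"}}

```text
time: 18.2
tcp_pos: [0.5246, -0.0201, 0.254]
tcp_rot: [[0.111, -0.0, 0.994], [-0.994, 0.0, 0.111], [-0.0, -1.0, 0.0]]
force: [-0.0, -0.5, -0.2]
finger_gap: 0.642
```

```bash
python3 rel.py; python3 look.py f | grep -v 'base \[.*-0.[1-9]'
python3 - <<'E'
from h import *
p=np.load('scene_f.npy',allow_pickle=True).item(); cv2.imwrite('pics/sf.png',crop(p,40,180,260,384,2.9))
E
```

```text
t 18.2 pos [ 0.5246 -0.0201  0.254 ] jaw ang 6.36 tilt [-0. -1.  0.] gap 0.642 F [-0.  -0.5 -0.2] q [ -8.   2.  82.   0.  96. -15.]
TCP in base 0.0044 -0.0306
wrist display_base 0.82 [ 0.5549 -0.0136 -0.001 ] base [np.float64(0.0014), np.float64(0.0002)]
wrist display_base 0.74 [0.5847 0.0012 0.0413] base [np.float64(-0.0101), np.float64(0.0315)]
wrist broken_bangle 0.72 [ 0.5369 -0.1475  0.01  ] base [np.float64(0.1324), np.float64(-0.0326)]
wrist slide_foot 0.65 [ 0.5873 -0.      0.0399] base [np.float64(-0.0085), np.float64(0.034)]
wrist scraper 0.94 [ 0.5217 -0.0152  0.0373] base [np.float64(-0.0008), np.float64(-0.0329)]
top display_base 0.6 [ 0.5541 -0.0122  0.0011] base [np.float64(-0.0001), np.float64(-0.0004)]
top slide_foot 0.81 [ 0.5847 -0.0013  0.0393] base [np.float64(-0.0076), np.float64(0.0312)]
top scraper 0.53 [ 0.5286 -0.0233  0.0435] base [np.float64(0.008), np.float64(-0.0269)]
scene display_base 0.84 [ 0.5501 -0.0119  0.0012] base [np.float64(-0.0009), np.float64(-0.0044)]
scene broken_bangle 0.77 [ 0.5377 -0.1459  0.0108] base [np.float64(0.1309), np.float64(-0.0316)]
scene scraper 0.8 [ 0.5221 -0.0219  0.0405] base [np.float64(0.006), np.float64(-0.0333)]
```

View pics/sf.png

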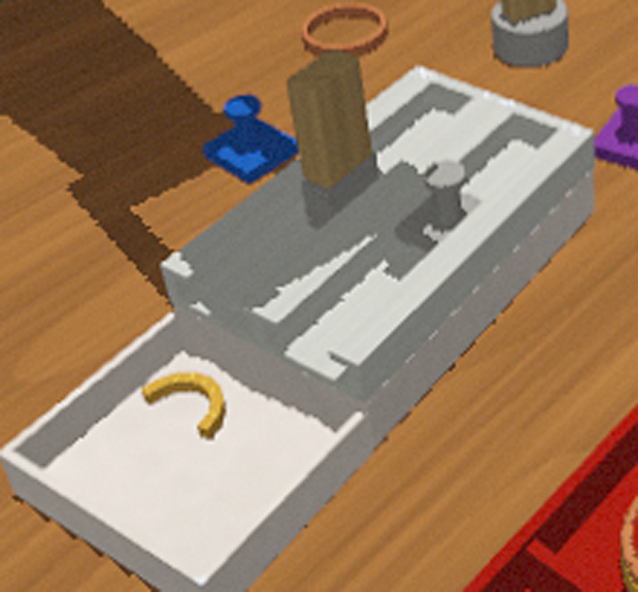

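View pics/top_f.png

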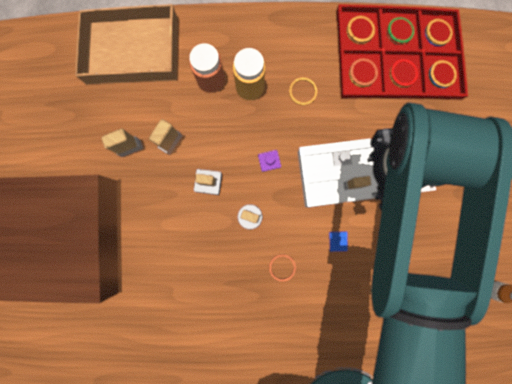

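```bash
python3 -c "
from workcell import close_job,bot
print(close_job(), bot.state()['time'])"
```

```text
the job is handed in; nothing more can be done
the job is handed in; nothing more can be done
```

The job is done and handed in at about 18.5 s of robot time; no verdict was given. I gripped the 95 mm scraper (size checked in all three cameras) and set it into the y = -30 slot behind the broken piece. I pushed the piece out of the open end, drew the scraper back, lowered it until it touched the slot floor, then released it and raised the gripper clear.

Last checks, in the base frame:
- **Broken piece:** it lies in the tray at about x 0.131, y -0.032, z 0.01. It is clear of the scraper, and the gripper never came near it.
- **Scraper:** it stands upright and free in the slot at about x 0.004, y -0.031, z 0.04.
- **Slide foot:** it is still at about x -0.009, y 0.031, within measuring error of where it started.
- **Forces:** no force reading was above 6 N.

- **Disagreements:** the cameras differed by up to about 4 mm on the base position and about 9 mm on the scraper's final x. Both are well inside the margins.
- **Misses:** the networks sometimes missed the piece or the base. In the last pictures the top camera missed the piece behind the arm, and the scene camera did not report the slide foot, though it is visible in place there.

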